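# Set the pour-over dripper over its cup

## Task

Unlock the red clamp lever on the pour-over stand, slide the dripper carriage until its yellow pointer lines up with the red marker, and lock the lever fully again. Then dip the cup of the ladle fully below the rim, near the middle, of the white dripper and lay the ladle back across its rest. Leave everything else on the counter where it stands.

Things in the scene. Friction and masses are not known exactly. Their poses are not given: they have to be found in the camera images.
- stand: pour-over stand, fixed to the counter for the run: dark wood base 210 x 380 x 8 mm (x from -50 to +160 mm, y from -190 to +190 mm) carrying an aluminium rail 36 mm wide, 50 mm tall, along its y axis at x = 0, with dark end stops 78 mm tall. Origin: counter level under the middle of the rail; y along the rail
- carriage (a joint): sliding grey carriage on the rail, in m: 0 at the -y end, grows towards +y of the stand, stop at 0.20. Body 60 x 130 mm, its top 96 mm above the counter; it carries the dripper on its +x side. Moves freely (about 3 N) when the lever is unlocked, braked (tens of N) when locked
- carriage_grip (a point): top centre of the black upright grip block on the carriage, 30 mm (x) x 18 mm (y), standing 50 mm above the carriage top; its top is 146 mm above the counter. Take it here to slide the carriage
- pointer (a point): tip of the yellow pointer (8 mm wide) at the middle of the carriage's robot side; 88 mm above the counter. Axes as the stand
- mark: red upright marker on the robot side of the base, 8 mm wide along the rail, 66 mm tall, top 74 mm above the counter; origin at its foot on the base; y along the rail. The pointer must stand over it: same y along the rail (it stays about 6 mm to the robot side of the pointer and 14 mm lower). Can stand anywhere on the middle and +y part of the rail
- lever (a joint): red clamp lever on the carriage, in rad: 0 fully locked (arm along the rail towards -y), grows to 1.5 fully unlocked (arm towards the robot, -x): it turns clockwise seen from above; stays where it is left. About 10 N at the knob near the locked end, under 1 N elsewhere
- lever_pivot (a point): on the lever's vertical turning axis, at the top of its hub, 108 mm above the counter; 60 mm from the knob's axis
- lever_knob (a point): top centre of the lever's upright red knob, a cylinder 20 mm across from 98 to 145 mm above the counter (graspable part above the 106 mm high lever arm)
- dripper_rim (a point): centre of the mouth of the white cone dripper, rim 162 mm above the counter; inner diameter 102 mm at the rim, 44 mm at its closed floor 64 mm lower; wall 4 mm. 110 mm to the +x side of the rail, moves with the carriage
- rest: light wood ladle rest, fixed: base 140 x 70 x 8 mm, two fork posts 12 mm thick at x = +50 and -50 mm, each 50 mm wide; the ladle lies on them at 85 mm height, between prongs 30 mm apart that rise to 107 mm. Origin: counter level under its middle
- ladle: steel stirring ladle, 70 g: horizontal handle bar 180 x 12 (y) x 8 mm with a black end at -x, and at x = +85 mm a stem 8 mm thick straight down to a small cup 32 mm wide, 18 mm tall. Origin: middle of the bar's underside (85 mm above the rest's origin when lying there); x along the bar to the stem, z up. Grasp the bar's middle from above, between the posts
- ladle_tip (a point): centre of the underside of the ladle's cup, 62 mm below and 85 mm in +x of the ladle's origin
- glass_cup: clear glass cup, 68 mm wide, 55 mm tall, standing on the stand's base below the marked place; bystander. Origin: underside centre
- mug: blue mug 80 mm wide, 90 mm tall; bystander. Origin: underside centre
- tamper: steel tamper 56 mm wide, 84 mm tall; bystander. Origin: underside centre
- pitcher: steel milk pitcher 84 mm wide, 100 mm tall; bystander. Origin: underside centre
- bean_tin: green tin 84 mm wide, 110 mm tall; bystander. Origin: underside centre
Things that resemble listed ones, but are neither listed nor needed, are in the scene too. There is more than one size of the ladle; the job needs the middle-sized.

How it is judged (in metres and radians):
On the way, in this order (a step that is already met when the one before it is completed fails the run):
1. the lever is unlocked (turned past 1.0 rad) (value of joint lever above 1 rad), for 0.1 s.
2. with the lever unlocked, the pointer is within 6 mm of the red marker along the rail (y of pointer in the frame of mark between -0.006 and 0.006 m and value of joint lever above 0.6 rad), for 0.2 s.
3. the lever is locked again (under 0.2 rad) with the pointer still within 6 mm of the marker (y of pointer in the frame of mark between -0.006 and 0.006 m and value of joint lever below 0.2 rad), for 0.2 s.
4. the underside of the ladle's cup is at least 15 mm below the dripper's rim and within 30 mm of its middle (horizontal distance between ladle_tip and dripper_rim below 0.03 m and z of ladle_tip in the frame of dripper_rim between -0.075 and -0.015 m), for 0.2 s.
At the end, for the whole second after the job is handed in: Lever locked (under 0.2 rad), pointer within 6 mm of the marker along the rail, ladle at rest across both posts of its rest (origin within 35 mm of the rest's middle, within 6 mm of 85 mm height, tilted under 0.25 rad, along the rest within 0.3 rad) (all of step 3 and horizontal distance between ladle and rest below 0.035 m and z of ladle in the frame of rest between 0.079 and 0.091 m and angle between ladle's own z axis and vertical below 0.25 rad and angle between the x axis of ladle and the x axis of rest, either way round below 0.3 rad and linear speed of ladle below 0.02 m/s); the robot touches nothing.
It fails at once if one of the other things on the counter (mug, tamper, pitcher, bean tin, glass cup) is moved more than 30 mm (distance of any of mug, tamper, pitcher, bean_tin, glass_cup from where it was at the start of the episode above 0.03 m).
It also fails if it takes over 72 s, if anything falls off the work surface, if the arm or the gripper's body presses on something with over 40 N, if the wrist force passes 120 N, or if a joint passes its speed limit or range.

## Robot

A 6-joint arm with a two-finger parallel gripper is mounted at the origin on the work surface. World frame = base frame: x ahead of the robot, y to its left, z up, the work surface at z = 0. Lengths are in m, angles in degrees, forces in N, time in s.
With the tool pointing down it reaches from about 0.275 to 0.85 m from the base axis. Payload 19 kg.
Tool frame: the origin (TCP) lies midway between the tips of the shut fingers; the grasp point (between the pads) lies 19 mm behind it; z points along the fingers, y is the line along which they close (so a half turn about z gives the same grasp; the last joint's range is limited). The gripper opens to 85 mm and grips with 20 to 120 N. Pads are 22 mm wide; open, the fingers measure 114 mm over their backs; the gripper's body (76 mm by 85 mm) begins 54 mm behind the grasp point. The pads swing forward as they close: fully open they stand 13 mm farther back than shut.
Start: joints at [59.015, 8.623, 82.357, -0, 89.026, -7.678], TCP at [0.228, 0.528, 0.231] pointing down, gripper open.
Joint ranges: [-160.23, 160.23], [-39.13, 120.54], [6.94, 153.29], [-79.49, 259.48], [9.18, 160.14], [-161.06, 161.06]. Speed limits (degrees/s): [108.29, 108.29, 127.2, 172.46, 172.46, 172.46].

## Interface

Orientations are given as [roll, pitch, yaw] about the fixed x, y, z axes, in that order (R = Rz(yaw) Ry(pitch) Rx(roll)).
In Python, from bench import sensors, vision, job gives the robot as it stands.
- The arm moves only by the tool send_rows, never from a script. Its argument "motion" is text: rows parted by semicolons, each of 5 numbers parted by spaces: the finger opening in mm, from 0 to 85.4, then the shift along the tool's x, y, z in mm, then the turn about the tool's z in rad. A call has 1 to 8 rows; each row is the pose to reach, as a shift and turn from the pose commanded when the call began, along the tool's axes at that moment; what a row does not reach only later rows make up. A row lasts 1/10 s, in which the tool goes at most 50 mm and 8.59 degrees, less where a joint would pass 70% of its speed; a pose out of reach is approached as far as the arm can. A call with a gripper value outside its range is refused whole. The fingers move at their own pace and stop on an object; the grip force is fixed at half the most. Time passes only in rows, so rows that repeat a pose let the fingers close. It gives the time, the measured TCP pose, the force, the opening and the grip force at its end, in the units of the state.
- sensors.observe(): the state, without advancing time (a new reading comes with each control period).
- vision.camera(name): name is "scene" or "side" or "wrist"; returns (picture, depth): 420x560x3 uint8, red, green, blue; 420x560 float32, m along the optical axis (not along the pixel's ray), 0 where there is no reading.
- vision.camera_model(name): a dict with "vfov" (degrees; the focal length in pixels is half the picture's height over the tangent of half this angle, whatever the lens; pixels are square), "cx", "cy" (the principal point, pixels), "D" ([k1, k2, p1, p2, k3] as OpenCV has them; the pictures are not rectified), "extrinsics" (4x4, takes a point from world to camera coordinates); the wrist camera has in their place "T_tool_cam" (4x4, takes a point from camera to tool coordinates, whose origin is the TCP and whose axes are the flange's). Camera axes: x right, y down, z forward; pixel columns grow to the right and rows downward; lengths in m; the calibration is good to about 2 mm. A picture is of the moment at which its call begins: read the wrist's pose just before it. camera_model takes no time and is no camera call.
- job.close_job(): hands the job in; it is judged then, once.
The state is a dict: "t": time; "joints": joint angles; "qd": joint speeds; "joint_efforts": joint torques, N m; "tcp_pos": TCP position; "eef_rot": TCP orientation; "ft_force": force on the tool from outside, world axes, zero at the start; "moment": the same for the moment, N m; "opening": finger opening in m; "grasp_force": force on a finger pad.
Only numpy, scipy, OpenCV 4.12 (cv2) and the standard library are available. Lean on these libraries where they do the work, as an engineer would, in place of code of your own. Each camera call takes 0.05 s, during which the arm holds its last target. There are 200 camera calls.

## Working session

There is one attempt and no reset: what is moved stays moved. The work goes in short steps, Python scripts to look and compute and a tool call to move; the robot and the scene stay as the last step left them, time stands still between calls to the robot, and variables do not carry over. Pictures are saved under pics/ and viewed, at most 10 in all, crops included, and the job is handed in when it is done.

Besides the shell and the picture viewer there is one more tool, called after "Emit:" in YAML: its name, and indented under it one key for each argument. send_rows: Moves the arm, as the interface text tells. Its arguments: {"type":"object","properties":{"motion":{"type":"string"}},"required":["motion"]}

```bash
mkdir -p pics; ls; cat > h.py <<'E'
import numpy as np,cv2
from bench import sensors,vision,job
from scipy.spatial.transform import Rotation as R
def cam(name):
    s=sensors.observe(); p,d=vision.camera(name); m=vision.camera_model(name)
    f=p.shape[0]/2/np.tan(np.radians(m["vfov"])/2)
    K=np.array([[f,0,m["cx"]],[0,f,m["cy"]],[0,0,1]])
    if "extrinsics" in m: T=np.linalg.inv(np.array(m["extrinsics"]))
    else:
        W=np.eye(4);W[:3,:3]=R.from_euler("xyz",s["eef_rot"],degrees=True).as_matrix();W[:3,3]=s["tcp_pos"]
        T=W@np.array(m["T_tool_cam"])
    return p,d,K,np.array(m["D"],float),T
def cloud(c):
    p,d,K,D,T=c; h,w=d.shape
    g=np.stack(np.meshgrid(np.arange(w),np.arange(h)),-1).reshape(-1,1,2).astype(np.float64)
    u=cv2.undistortPoints(g,K,D).reshape(h,w,2)
    X=np.concatenate([u*d[...,None],d[...,None]],-1)
    P=X@T[:3,:3].T+T[:3,3]; P[d==0]=np.nan
    return P
def save(c,fn): np.savez(fn,p=c[0],d=c[1],K=c[2],D=c[3],T=c[4]); cv2.imwrite(fn.replace("npz","png"),c[0][...,::-1])
def load(fn): z=np.load(fn); return [z[k] for k in "pdKDT"]
E
python3 - <<'E'
from h import *
s=sensors.observe();print(s)
for n in("scene","side"):
    c=cam(n);save(c,f"pics/{n}0.npz");print(n,c[4].round(3).tolist())
E
```

```text
pics
{'t': 0.0, 'joints': array([ 5.90139598e+01,  8.64990229e+00,  8.23922996e+01,  7.11793002e-04,
        8.90270393e+01, -7.67774115e+00]), 'qd': array([ 0.01037438, -0.0596719 ,  0.02393253,  0.15452761, -0.0189977 ,
        0.00453455]), 'joint_efforts': array([ 6.29105707e-03, -7.13048744e+01, -5.70873821e+01,  4.16262337e-04,
        9.00654530e-03, -7.98502401e-05]), 'tcp_pos': array([0.2274019 , 0.52785273, 0.23069203]), 'eef_rot': array([-1.79931475e+02, -9.95598979e-03,  1.56691682e+02]), 'ft_force': array([-0.44035109, -0.50051331,  0.67818137]), 'moment': array([ 0.01905747, -0.00868287, -0.02824871]), 'grasp_force': 0.0, 'opening': 0.08537015250532508}
scene [[0.249, 0.652, -0.716, 1.59], [0.968, -0.179, 0.174, -0.313], [-0.015, -0.736, -0.676, 1.15], [0.0, 0.0, 0.0, 1.0]]
side [[-0.998, -0.027, 0.061, 0.398], [-0.066, 0.479, -0.875, 1.223], [-0.005, -0.877, -0.48, 0.843], [0.0, 0.0, 0.0, 1.0]]
```

View pics/scene0.png

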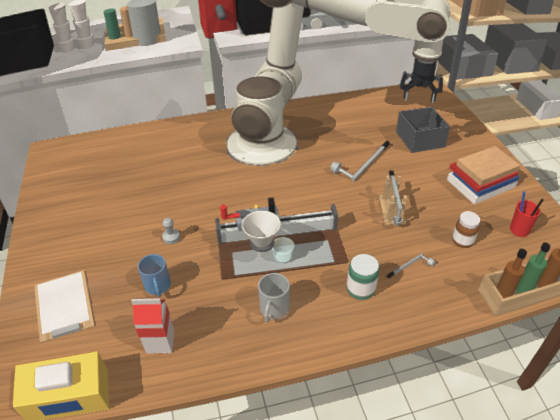

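View pics/side0.png

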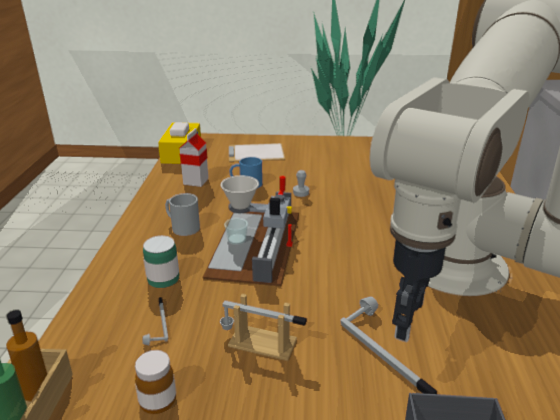

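The scene view shows the stand in the middle (lever knob at (223,211), grip at (271,207), dripper at (262,228)). The ladle is on its rest at (395,200), with two decoy ladles lying on the counter. The side view shows the red marker at (290,236), the knob at (283,185) and the ladle bar from (228,305) to (303,320).

```bash
python3 - <<'E'
from h import *
for n,boxes in (("scene",dict(knob=(212,198,240,225),marker=(225,200,345,240),ladle=(380,160,415,230),stand=(210,195,350,280))),("side",dict(knob=(272,172,292,198),marker=(282,215,298,255),stand=(205,170,305,285),ladle=(215,290,310,355)))):
    c=load(f"pics/{n}0.npz");P=cloud(c);hsv=cv2.cvtColor(c[0],cv2.COLOR_RGB2HSV);H,S,V=[hsv[...,i].astype(int) for i in range(3)]
    red=((H<8)|(H>172))&(S>150)&(V>90); yel=(H>20)&(H<35)&(S>150)&(V>120); blk=(V<45)
    for k,(a,b,e,f) in boxes.items():
        m=np.zeros_like(red);m[b:f,a:e]=1
        for cn,cm in dict(red=red,yel=yel,blk=blk).items():
            q=P[m&cm];q=q[~np.isnan(q[:,0])]
            if k=="stand" and len(q): q=q[q[:,2]>0.06] if cn!="red" else q
            if len(q)>3: print(n,k,cn,len(q),"med",np.median(q,0).round(4),"min",q.min(0).round(3),"max",q.max(0).round(3))
    # white rim
    a,b,e,f=boxes["stand"];q=P[b:f,a:e].reshape(-1,3)
    r=q[(q[:,2]>.153)&(q[:,2]<.172)];print(n,"rim",len(r),r.min(0).round(4),r.max(0).round(4))
    r=q[(q[:,2]>.072)&(q[:,2]<.082)];print(n,"z78",len(r),r.min(0).round(4),r.max(0).round(4))
    r=q[(q[:,2]>.004)&(q[:,2]<.013)].astype(np.float32);print(n,"base",cv2.minAreaRect(r[:,:2]) if len(r) else 0)
    a,b,e,f=boxes["ladle"];q=P[b:f,a:e].reshape(-1,3)
    r=q[(q[:,2]>.088)&(q[:,2]<.097)];mu=np.median(r,0);print(n,"bar",len(r),mu.round(4),r.min(0).round(4),r.max(0).round(4),cv2.fitLine(r[:,:2].astype(np.float32),cv2.DIST_HUBER,0,.01,.01).ravel())
    r=q[(q[:,2]>.004)&(q[:,2]<.013)].astype(np.float32);print(n,"restbase",cv2.minAreaRect(r[:,:2]))
E
python3 -c "
import cv2
a=cv2.imread('pics/scene0.png')[190:280,205:355];b=cv2.imread('pics/side0.png')[170:290,200:310]
cv2.imwrite('pics/crop0.png',cv2.vconcat([cv2.resize(a,(500,300),interpolation=2),cv2.resize(b,(500,300),interpolation=2)])[:600])"
```

```text
scene knob red 144 med [ 0.488  -0.2172  0.1108] min [ 0.308 -0.231 -0.002] max [ 0.498 -0.178  0.149]
scene marker red 82 med [ 0.4881 -0.2037  0.1076] min [ 0.326 -0.222 -0.002] max [ 0.496 -0.178  0.146]
scene marker blk 62 med [ 0.5086 -0.0786  0.1324] min [ 0.485 -0.192  0.061] max [ 0.515 -0.028  0.151]
scene ladle blk 7 med [0.4139 0.3569 0.096 ] min [0.409 0.353 0.094] max [0.42  0.361 0.099]
scene stand red 144 med [ 0.488  -0.2172  0.1108] min [ 0.308 -0.231 -0.002] max [ 0.498 -0.178  0.149]
scene stand blk 69 med [ 0.5076 -0.0788  0.133 ] min [ 0.482 -0.233  0.06 ] max [ 0.515 -0.028  0.151]
scene rim 305 [ 0.5453 -0.1885  0.153 ] [ 0.6586 -0.0798  0.1689]
scene z78 120 [ 0.4589 -0.2529  0.0721] [0.7761 0.1268 0.0819]Traceback (most recent call last):
  File "<stdin>", line 15, in <module>
cv2.error: OpenCV(4.12.0) /io/opencv/modules/imgproc/src/convhull.cpp:143: error: (-215:Assertion failed) total >= 0 && (depth == CV_32F || depth == CV_32S) in function 'convexHull'
```

View pics/crop0.png

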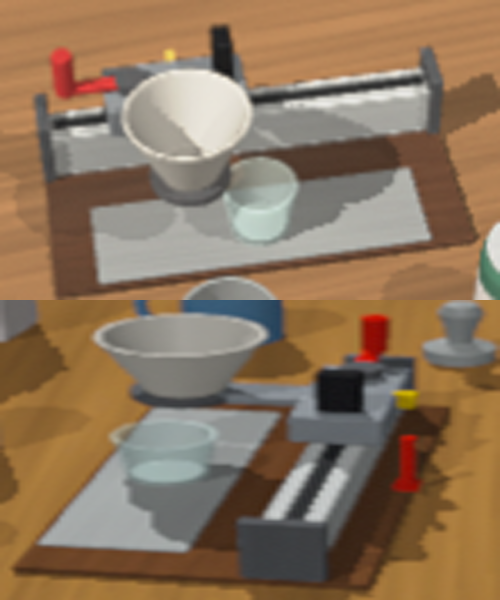

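The crops show the carriage near the -y end, with the lever locked and pointing towards -y. The yellow pointer is well short of the red marker, and the glass cup stands by the marked place.

```bash
cat > m.py <<'E'
from h import *
def fin(q): return q[~np.isnan(q).any(1)]
def pr(t,q):
    if len(q)>3: print(t,len(q),"med",np.median(q,0).round(4),"min",np.percentile(q,3,0).round(4),"max",np.percentile(q,97,0).round(4))
B=dict(scene=dict(stand=(205,195,355,280),ladle=(375,165,415,230)),side=dict(stand=(205,170,305,285),ladle=(215,290,312,355)))
for n in B:
    c=load(f"pics/{n}0.npz");P=cloud(c);hsv=cv2.cvtColor(c[0],cv2.COLOR_RGB2HSV);H,S,V=[hsv[...,i].astype(int) for i in range(3)]
    red=((H<8)|(H>172))&(S>150)&(V>90); yel=(H>20)&(H<35)&(S>150)&(V>120); blk=(V<45)
    a,b,e,f=B[n]["stand"]
    def sel(m=None,lo=-1,hi=1,bx=None):
        a,b,e,f=bx or B[n]["stand"];q=P[b:f,a:e].reshape(-1,3)
        if m is not None:q=q[m[b:f,a:e].ravel()]
        q=fin(q);return q[(q[:,2]>lo)&(q[:,2]<hi)]
    pr(n+" knobtop",sel(red,.138,.155));pr(n+" knobside",sel(red,.112,.135));pr(n+" lever",sel(red,.09,.111))
    pr(n+" marker",sel(red,.012,.08));pr(n+" yel",sel(yel,.07,.1));pr(n+" grip",sel(blk,.105,.16));pr(n+" griptop",sel(blk,.142,.155))
    r=sel(None,.157,.17);x,y,rad=0,0,0
    A=np.c_[r[:,:2],np.ones(len(r))];
    if len(r)>5:s=np.linalg.lstsq(A,(r[:,:2]**2).sum(1),rcond=None)[0];print(n,"rim",len(r),s[:2]/2,np.sqrt(s[2]+(s[:2]**2).sum()/4))
    for t,lo,hi,bx in(("base",.003,.013,None),("railtop",.045,.055,None),("restbase",.004,.013,B[n]["ladle"]),("bar",.088,.099,B[n]["ladle"]),("forks",.1,.112,B[n]["ladle"]),("ladlelow",.02,.05,B[n]["ladle"])):
        r=sel(None,lo,hi,bx);pr(n+" "+t,r)
        if len(r)>5: print("   ",cv2.minAreaRect(np.ascontiguousarray(r[:,:2],np.float32)),cv2.fitLine(np.ascontiguousarray(r[:,:2],np.float32),cv2.DIST_HUBER,0,.01,.01).ravel().round(3))
E
python3 m.py
```

```text
scene knobtop 29 med [ 0.4866 -0.2216  0.1456] min [ 0.4761 -0.2282  0.1388] max [ 0.4954 -0.2156  0.1482]
scene knobside 35 med [ 0.4894 -0.2228  0.1231] min [ 0.4826 -0.2302  0.1123] max [ 0.4953 -0.2138  0.1335]
scene lever 62 med [ 0.4884 -0.2006  0.1064] min [ 0.4787 -0.2269  0.1013] max [ 0.4951 -0.179   0.1107]
scene grip 55 med [ 0.5093 -0.0794  0.1382] min [ 0.493  -0.0872  0.115 ] max [ 0.5139 -0.0733  0.1501]
scene griptop 22 med [ 0.5021 -0.0797  0.1469] min [ 0.4909 -0.0861  0.1428] max [ 0.5125 -0.0742  0.1505]
scene rim 231 [ 0.60297858 -0.1340351 ] 0.05158581674786514
scene base 4639 med [ 0.5724 -0.037   0.0081] min [ 0.307  -0.2701  0.0032] max [0.6764 0.1769 0.0126]
    ((0.5026540160179138, -0.05863317847251892), (0.517376720905304, 0.3767153024673462), 74.74947357177734) [ 0.094  0.996  0.537 -0.113]
scene railtop 270 med [ 0.5252 -0.0492  0.0497] min [ 0.4985 -0.2411  0.0452] max [0.6381 0.1063 0.0547]
    ((0.5639948844909668, -0.06374187767505646), (0.1547764390707016, 0.36919012665748596), 3.6504440307617188) [ 0.054  0.999  0.522 -0.034]
scene restbase 532 m
[... 2461 characters left out ...]
5 med [0.4835 0.3434 0.0928] min [0.4031 0.3106 0.0884] max [0.5753 0.3744 0.0974]
    ((0.4906325936317444, 0.34145164489746094), (0.05291326716542244, 0.19089898467063904), 76.16354370117188) [ 0.963 -0.27   0.491  0.342]
side forks 128 med [0.4939 0.3423 0.106 ] min [0.437  0.3044 0.1002] max [0.5523 0.3762 0.1087]
    ((0.49545156955718994, 0.33992838859558105), (0.05342802405357361, 0.11323238164186478), 74.82593536376953) [ 0.877 -0.481  0.485  0.347]
side ladlelow 389 med [0.5423 0.3342 0.0358] min [0.4368 0.3048 0.0221] max [0.5876 0.3761 0.0482]
    ((0.5157877802848816, 0.3344493508338928), (0.05235166847705841, 0.15736103057861328), 74.55675506591797) [ 0.944 -0.33   0.53   0.34 ]
```

```bash
cat >> h.py <<'E'
def go(x,y,z,yaw,cur=None):
    "shift (mm) and turn (rad) from the current pose to a world target"
    s=sensors.observe();M=R.from_euler("xyz",s["eef_rot"],degrees=True)
    d=M.inv().apply(np.array([x,y,z])-s["tcp_pos"])*1000
    t=-(yaw-s["eef_rot"][2]+180)%360-180 if 0 else -(((yaw-s["eef_rot"][2]+180)%360)-180)
    return d.round(1),round(float(np.radians(t)),3)
E
python3 - <<'E'
from h import *
print(np.array(vision.camera_model("wrist")["T_tool_cam"]).round(3),vision.camera_model("wrist")["vfov"])
print(go(.44,-.12,.36,93))
E
```

```text
[[ 0.    -0.953 -0.303  0.078]
 [ 1.     0.    -0.     0.   ]
 [ 0.001 -0.303  0.953 -0.144]
 [ 0.     0.     0.     1.   ]] 68.19934347702917
(array([-451.6, -511.1, -128.8]), 1.112)
```

```bash
python3 - <<'E'
from h import *
print(go(.52,-.05,.34,93))
E
```

```text
(array([-497.3, -415.1, -108.9]), 1.112)
```

Emit:
send_rows:
  motion: "85 -497 -415 -109 1.11;85 -497 -415 -109 1.11;85 -497 -415 -109 1.11;85 -497 -415 -109 1.11;85 -497 -415 -109 1.11;85 -497 -415 -109 1.11;85 -497 -415 -109 1.11;85 -497 -415 -109 1.11"

```text
t: 0.9
tcp_pos: [0.4058, 0.1741, 0.298]
eef_rot: [180.0, 0.0, 92.8]
ft_force: [1.1, -0.3, 0.2]
opening: 0.0853
grasp_force: 0.0
```

```bash
python3 - <<'E'
from h import *
print(go(.52,-.05,.34,93))
E
```

```text
(array([-229.4,  103.3,  -41.9]), -0.004)
```

Emit:
send_rows:
  motion: "85 -229 103 -42 0;85 -229 103 -42 0;85 -229 103 -42 0;85 -229 103 -42 0;85 -229 103 -42 0;85 -229 103 -42 0;85 -229 103 -42 0"

```text
t: 1.6
tcp_pos: [0.521, -0.0482, 0.339]
eef_rot: [-179.9, -0.0, 93.0]
ft_force: [-0.0, 1.3, -0.3]
opening: 0.085
grasp_force: 0.0
```

```bash
python3 - <<'E'
from h import *
c=cam("wrist");save(c,"pics/w1.npz");s=sensors.observe();print(s["t"],s["tcp_pos"],s["eef_rot"],s["qd"].round(2))
E
```

```text
1.65 [ 0.52061675 -0.04704328  0.33919611] [-1.79941755e+02 -2.31393511e-02  9.30461480e+01] [ 1.67 -1.2   0.78  0.08 -0.01  0.23]
```

View pics/w1.png

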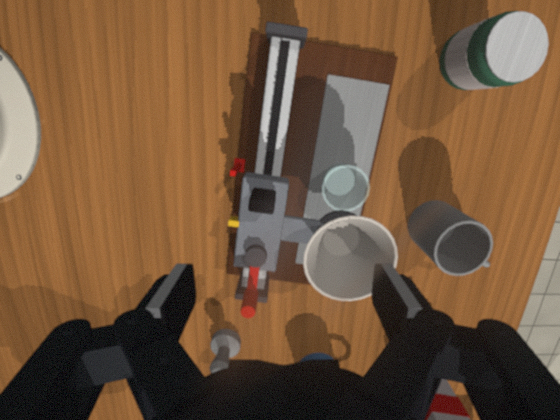

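The wrist view shows the knob at (248,312), pivot (256,256), grip block (262,200), pointer (233,225), marker (237,166) and dripper rim centre (350,258). The tamper is near (225,345).

```bash
cat > w.py <<'E'
from h import *
import sys
fn=sys.argv[1]
def fin(q): return q[~np.isnan(q).any(1)]
def pr(t,q):
    if len(q)>3: print(t,len(q),"med",np.median(q,0).round(4),"min",np.percentile(q,3,0).round(4),"max",np.percentile(q,97,0).round(4))
c=load(fn);P=cloud(c);hsv=cv2.cvtColor(c[0],cv2.COLOR_RGB2HSV);H,S,V=[hsv[...,i].astype(int) for i in range(3)]
red=((H<8)|(H>172))&(S>150)&(V>80); yel=(H>20)&(H<35)&(S>150)&(V>120); blk=(V<50)
reg=(P[...,0]>.42)&(P[...,0]<.67)&(P[...,1]>-.27)&(P[...,1]<.17)
def sel(m,lo,hi,x0=0,x1=1,y0=-1,y1=1): return P[reg&m&(P[...,2]>lo)&(P[...,2]<hi)&(P[...,0]>x0)&(P[...,0]<x1)&(P[...,1]>y0)&(P[...,1]<y1)]
one=np.ones_like(red)
pr("knobtop",sel(red,.138,.155));pr("lever",sel(red,.09,.112))
pr("marker",sel(red,.01,.085));pr("markertop",sel(red,.068,.085));pr("yel",sel(yel,.07,.1));pr("griptop",sel(blk,.14,.155,.47,.53,-.2,.16))
r=sel(one,.157,.17,x0=.54);A=np.c_[r[:,:2],np.ones(len(r))];s=np.linalg.lstsq(A,(r[:,:2]**2).sum(1),rcond=None)[0];print("rim",len(r),s[:2]/2,np.sqrt(s[2]+(s[:2]**2).sum()/4))
mr=lambda q:cv2.minAreaRect(np.ascontiguousarray(q[:,:2],np.float32))
for t,a in(("stops78",(one,.073,.083,.46,.54)),("carrtop",(one,.091,.1,.44,.54)),("rail",(one,.046,.054,.46,.55))):
    r=sel(*a);pr(t,r);print("  ",mr(r))
r=sel(one,.046,.054,.46,.55);print(cv2.fitLine(np.ascontiguousarray(r[:,:2],np.float32),cv2.DIST_HUBER,0,.01,.01).ravel())
E
python3 w.py pics/w1.npz
```

```text
knobtop 182 med [ 0.4836 -0.2178  0.1456] min [ 0.4748 -0.2284  0.1389] max [ 0.4914 -0.211   0.1472]
lever 208 med [ 0.4858 -0.197   0.1071] min [ 0.4786 -0.2145  0.1053] max [ 0.4915 -0.1787  0.1099]
marker 184 med [ 0.4543 -0.052   0.022 ] min [ 0.4458 -0.0639  0.0115] max [ 0.4599 -0.0461  0.0757]
markertop 40 med [ 0.4527 -0.0543  0.0747] min [ 0.4491 -0.0585  0.0688] max [ 0.456  -0.0512  0.0762]
yel 67 med [ 0.457  -0.1177  0.0979] min [ 0.4506 -0.1222  0.0947] max [ 0.4637 -0.1143  0.0993]
griptop 292 med [ 0.4943 -0.0733  0.1467] min [ 0.4839 -0.0821  0.1415] max [ 0.5087 -0.0674  0.1485]
rim 1168 [ 0.60144229 -0.13097   ] 0.05132411817730605
stops78 693 med [0.5064 0.1177 0.0787] min [ 0.4632 -0.2486  0.074 ] max [0.5371 0.1266 0.0809]
   ((0.4967244863510132, -0.06182241439819336), (0.3796367049217224, 0.06028611585497856), 83.31612396240234)
carrtop 3426 med [ 0.4976 -0.1198  0.0969] min [ 0.4609 -0.1801  0.0925] max [ 0.5341 -0.0588  0.0986]
   ((0.49578967690467834, -0.1216459572315216), (0.12980769574642181, 0.09095334261655807), 84.88925170898438)
rail 30 med [0.5007 0.1128 0.0506] min [ 0.4606 -0.2419  0.0462] max [0.5384 0.1176 0.0534]
   ((0.49793460965156555, -0.062286749482154846), (0.357919842004776, 0.049975015223026276), 84.71592712402344)
[ 0.09159626  0.9957962   0.51109797 -0.0632952 ]
```

```bash
cat >> w.py <<'E'
a=sel(one,.074,.083,.44,.54,-.26,-.2);b=sel(one,.074,.083,.44,.56,.09,.15)
for q in(a,b): print("stop",mr(q))
P0,P1=np.array(mr(a)[0]),np.array(mr(b)[0]);d=P1-P0;print("dir",d,np.degrees(np.arctan2(d[0],d[1])))
dark=(V<110)&(S>90)
q=sel(dark,.002,.014);print("base",mr(q),mr(sel(one,.106,.111,.46,.53,-.2,-.14)))
E
python3 w.py pics/w1.npz|tail -4
```

```text
stop ((0.48039767146110535, -0.24393118917942047), (0.012838482856750488, 0.05038374289870262), 85.85839080810547)
stop ((0.5147296786308289, 0.12103554606437683), (0.012893324717879295, 0.05072328448295593), 85.50335693359375)
dir [0.03433201 0.36496674] 5.373935047382399
base ((0.5394025444984436, -0.05335409939289093), (0.4402845501899719, 0.2370372861623764), 84.57059478759766) ((0.48918208479881287, -0.17303939163684845), (0.028227824717760086, 0.053415581583976746), 1.6209436655044556)
```

```bash
cat >> h.py <<'E'
u=np.array([.0937,.9956]);v=np.array([.9956,-.0937]);YS=-5.4
piv=np.array([.4889,-.1600])
def knob(th,piv=piv): return piv+.06*(-u*np.cos(th)-v*np.sin(th))
E
python3 - <<'E'
from h import *
print(go(*knob(0),.18,84.6),sensors.observe()["tcp_pos"])
E
```

```text
(array([-170.5,  -46.3,  159.2]), 0.147) [ 0.52061675 -0.04704328  0.33919611]
```

Emit:
send_rows:
  motion: "45 -170 -46 110 0.147;45 -170 -46 110 0.147;45 -170 -46 110 0.147;45 -170 -46 110 0.147;45 -170 -46 159 0.147;45 -170 -46 159 0.147;45 -170 -46 159 0.147;45 -170 -46 159 0.147"

```text
t: 2.45
tcp_pos: [0.4851, -0.2183, 0.1833]
eef_rot: [179.8, 0.1, 84.8]
ft_force: [0.9, -0.0, 1.4]
opening: 0.0449
grasp_force: 0.0
```

```bash
python3 - <<'E'
from h import *
print(go(*knob(0),.116,84.6),sensors.observe()["tcp_pos"],sensors.observe()["opening"])
E
```

```text
(array([-1.5, -1.8, 67.3]), 0.003) [ 0.48507551 -0.21831271  0.18332738] 0.04490788963863166
```

Emit:
send_rows:
  motion: "45 -1 -1 40 0;45 -1 -1 65 0;45 -1 -1 65 0;45 -1 -1 65 0;26 -1 -1 65 0;26 -1 -1 65 0;26 -1 -1 65 0"

```text
t: 3.15
tcp_pos: [0.4833, -0.2204, 0.1168]
eef_rot: [179.9, 0.0, 84.7]
ft_force: [0.3, -0.2, 0.4]
opening: 0.0262
grasp_force: 0.0
```

```bash
cat > arc.py <<'E'
from h import *
import sys
# rows from current pose along an arc; args: th0 th1 n
a,b,n=float(sys.argv[1]),float(sys.argv[2]),int(sys.argv[3])
p=piv+ (np.array([float(sys.argv[4]),float(sys.argv[5])]) if len(sys.argv)>4 else 0)
for th in np.linspace(a,b,n): d,t=go(*knob(th,p),sensors.observe()["tcp_pos"][2],84.6-np.degrees(th)); print(round(th,2),d[:2].round(0),round(t,2))
E
python3 arc.py 0 1.5 11; python3 -c "
from h import *
s=sensors.observe();print(s['tcp_pos'],s['opening'],s['ft_force'])"
```

```text
0.0 [ 1. -0.] 0.0
0.15 [ 1. -9.] 0.15
0.3 [  3. -18.] 0.3
0.45 [  7. -26.] 0.45
0.6 [ 11. -34.] 0.6
0.75 [ 17. -41.] 0.75
0.9 [ 23. -47.] 0.9
1.05 [ 31. -52.] 1.05
1.2 [ 39. -56.] 1.2
1.35 [ 48. -59.] 1.35
1.5 [ 56. -60.] 1.5
[ 0.48329872 -0.22037563  0.11678935] 0.026188879669471806 [ 0.26090107 -0.15058643  0.35137575]
```

Emit:
send_rows:
  motion: "26 1 -9 0 0.14;26 3 -18 0 0.28;26 6 -25 0 0.42;26 11 -33 0 0.57;26 16 -40 0 0.72;26 22 -46 0 0.86;26 22 -46 0 0.86"

```text
t: 3.85
tcp_pos: [0.4389, -0.1937, 0.1163]
eef_rot: [180.0, -0.0, 35.2]
ft_force: [-0.3, -0.2, 0.6]
opening: 0.0264
grasp_force: 0.0
```

```bash
python3 arc.py 0.9 1.5 5; python3 -c "
from h import *
s=sensors.observe();print(s['tcp_pos'],s['opening'],s['ft_force'])"
```

```text
0.9 [ 0. -1.] 0.04
1.05 [  1. -10.] 0.19
1.2 [  4. -19.] 0.34
1.35 [  7. -27.] 0.49
1.5 [ 12. -34.] 0.64
[ 0.43892079 -0.19369486  0.11625043] 0.026411094086097684 [-0.30977932 -0.21952133  0.57734436]
```

Emit:
send_rows:
  motion: "26 1 -8 0 0.15;26 3 -15 0 0.28;26 6 -23 0 0.42;26 9 -30 0 0.55;26 11 -34 0 0.62;26 11 -34 0 0.62;26 11 -32 0 0.62"

```text
t: 4.55
tcp_pos: [0.4298, -0.1618, 0.1159]
eef_rot: [180.0, -0.0, 0.2]
ft_force: [0.1, 0.0, -0.2]
opening: 0.0265
grasp_force: 0.0
```

```bash
python3 - <<'E'
from h import *
s=sensors.observe();print(s['tcp_pos'],s['eef_rot'],s['ft_force'])
g=np.array([.4950,-.0740])
print("up", go(*s["tcp_pos"][:2],.165,s["eef_rot"][2]),"abovegrip",go(*g,.175,-5.4),go(*g,.108,-5.4))
E
```

```text
[ 0.42976777 -0.16177771  0.11590456] [ 1.79987511e+02 -4.82056014e-03  1.75555099e-01] [ 0.05319058  0.02885362 -0.20422254]
up (array([  0. ,   0. , -49.1]), -0.0) abovegrip (array([ 65.5, -87.6, -59.1]), 0.097) (array([ 65.5, -87.6,   7.9]), 0.097)
```

Emit:
send_rows:
  motion: "45 0 0 -30 0;45 0 0 -60 0;45 65 -88 -60 0.097;45 65 -88 -60 0.097;45 65 -88 -60 0.097;45 65 -88 -60 0.097;45 65 -88 -60 0.097"

```text
t: 5.25
tcp_pos: [0.4945, -0.0744, 0.1755]
eef_rot: [180.0, 0.0, -5.6]
ft_force: [-1.1, -0.6, 0.3]
opening: 0.045
grasp_force: 0.0
```

```bash
python3 - <<'E'
from h import *
c=cam("wrist");save(c,"pics/w2.npz")
g=np.array([.4950,-.0740]);print(sensors.observe()["tcp_pos"],go(*g,.108,-5.4))
E
python3 w.py pics/w2.npz 2>/dev/null|head -8
```

```text
[ 0.49435733 -0.0746623   0.17558332] (array([ 0.6, -0.7, 67.6]), -0.004)
knobtop 6 med [ 0.4387 -0.1637  0.1389] min [ 0.4378 -0.1666  0.1384] max [ 0.439  -0.162   0.1397]
lever 837 med [ 0.4526 -0.1605  0.107 ] min [ 0.4334 -0.1676  0.1042] max [ 0.4722 -0.1539  0.1105]
marker 90 med [ 0.4538 -0.0559  0.0748] min [ 0.4491 -0.0594  0.0706] max [ 0.4565 -0.0522  0.076 ]
markertop 90 med [ 0.4538 -0.0559  0.0748] min [ 0.4491 -0.0594  0.0706] max [ 0.4565 -0.0522  0.076 ]
yel 85 med [ 0.4609 -0.1196  0.0981] min [ 0.4534 -0.122   0.0949] max [ 0.464  -0.1147  0.0993]
griptop 14 med [ 0.4958 -0.084   0.1465] min [ 0.4862 -0.0854  0.1453] max [ 0.5101 -0.0807  0.1469]
rim 5664 [ 0.60172941 -0.13140392] 0.05110331158040025
stops78 2126 med [ 0.5033 -0.0985  0.0786] min [ 0.4636 -0.2499  0.0736] max [0.5368 0.125  0.0812]
```

View pics/w2.png

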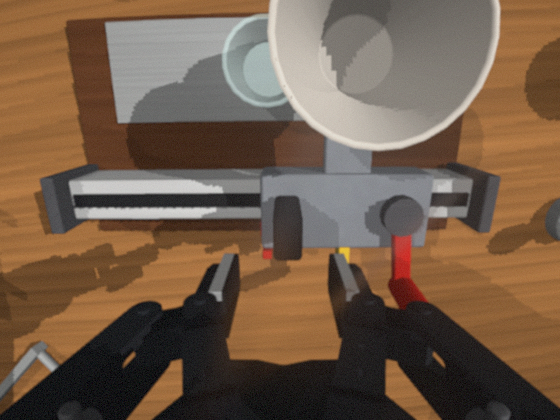

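The lever is fully unlocked: its arm points down in the image from the hub at (402,217). The grip block is at (288,225), between the fingers.

Emit:
send_rows:
  motion: "45 0 0 40 0;45 0 0 67 0;45 0 0 67 0;14 0 0 67 0;14 0 0 67 0;14 0 0 67 0;14 0 0 67 0;14 0 0 67 0"

```text
t: 6.1
tcp_pos: [0.4954, -0.0743, 0.1106]
eef_rot: [179.9, -0.1, -5.7]
ft_force: [-3.6, -1.7, 7.8]
opening: 0.0172
grasp_force: 59.5
```

```bash
python3 - <<'E'
from h import *
c=cam("wrist");save(c,"pics/w3.npz")
s=sensors.observe();p=s["tcp_pos"];print(p,s["grasp_force"],s["opening"],s["ft_force"])
q=p[:2]+.062*u;print(go(*q,p[2],s["eef_rot"][2]))
E
python3 w.py pics/w3.npz 2>/dev/null|grep -E "mark|yel|rim"
```

```text
[ 0.49542149 -0.07424207  0.11063169] 59.50524151325226 0.017405540034881335 [-4.1215706  -2.4251198   6.82635963]
(array([ -0.3, -62. ,  -0.1]), -0.0)
yel 131 med [ 0.4623 -0.1161  0.0982] min [ 0.4581 -0.1196  0.0972] max [ 0.4651 -0.112   0.0993]
rim 8905 [ 0.60073302 -0.12798706] 0.04980093877232757
```

Emit:
send_rows:
  motion: "14 0 -15 0 0;14 0 -30 0 0;14 0 -45 0 0;14 0 -58 0 0;14 0 -62 0 0;14 0 -62 0 0;14 0 -62 0 0"

```text
t: 6.85
tcp_pos: [0.5012, -0.0117, 0.1106]
eef_rot: [-180.0, -0.1, -5.6]
ft_force: [-7.5, 2.6, 10.8]
opening: 0.0173
grasp_force: 60.3
```

```bash
python3 - <<'E'
from h import *
for n in("wrist","side","scene"):
    c=cam(n);save(c,f"pics/{n}4.npz")
    P=cloud(c);hsv=cv2.cvtColor(c[0],cv2.COLOR_RGB2HSV);H,S,V=[hsv[...,i].astype(int) for i in range(3)]
    red=((H<8)|(H>172))&(S>150)&(V>80); yel=(H>20)&(H<35)&(S>150)&(V>120)
    for t,m,lo,hi in(("red",red,.012,.085),("yel",yel,.07,.102)):
        q=P[m&(P[...,2]>lo)&(P[...,2]<hi)&(P[...,0]>.43)&(P[...,0]<.48)&(abs(P[...,1]+.05)<.04)]
        if len(q): a=q[:,:2]@u; print(n,t,len(q),np.percentile(a,[3,50,97]).round(4))
s=sensors.observe();print(s["tcp_pos"],s["ft_force"])
E
```

```text
wrist yel 130 [-0.013  -0.0093 -0.0055]
side red 63 [-0.0127 -0.0078 -0.0006]
side yel 25 [-0.0145 -0.0052  0.0006]
scene yel 3 [-0.0118 -0.011  -0.0086]
[ 0.50120442 -0.01189204  0.11060283] [-8.60496558  3.80862086 11.09108644]
```

Emit:
send_rows:
  motion: "14 0 1.5 0 0;14 0 3 0 0;14 0 3 0 0;45 0 3 0 0;45 0 3 0 0;45 0 3 0 0;45 0 3 -40 0;45 0 3 -70 0"

```text
t: 7.8
tcp_pos: [0.5006, -0.015, 0.1802]
eef_rot: [180.0, 0.0, -5.7]
ft_force: [1.0, 0.0, 1.2]
opening: 0.045
grasp_force: 0.0
```

```bash
python3 - <<'E'
from h import *
s=sensors.observe();print(s["tcp_pos"],s["eef_rot"])
print(go(.42,-.05,.25,0))
E
```

```text
[ 0.50055238 -0.01498228  0.18016719] [ 1.79997702e+02  1.17723079e-02 -5.68274756e+00]
(array([-76.7,  42.8, -69.8]), -0.099)
```

Emit:
send_rows:
  motion: "45 -117 35 -70 0;45 -117 35 -70 0;45 -117 35 -70 0;45 -117 35 -70 0;45 -117 35 -70 0;45 -117 35 -70 0"

```text
t: 8.4
tcp_pos: [0.3811, -0.0382, 0.2482]
eef_rot: [-180.0, 0.0, -5.7]
ft_force: [-0.8, 0.7, -0.6]
opening: 0.0448
grasp_force: 0.0
```

```bash
cat > al.py <<'E'
from h import *
import sys
for i in range(2):
    c=cam("wrist")
    P=cloud(c);hsv=cv2.cvtColor(c[0],cv2.COLOR_RGB2HSV);H,S,V=[hsv[...,i].astype(int) for i in range(3)]
    red=((H<8)|(H>172))&(S>150)&(V>80); yel=(H>20)&(H<35)&(S>150)&(V>120)
    for t,m,lo,hi in(("marktop",red,.066,.085),("yel",yel,.085,.102),("lever",red,.1,.112),("knob",red,.138,.155)):
        q=P[m&(P[...,2]>lo)&(P[...,2]<hi)&(P[...,0]>.38)&(P[...,0]<.55)&(abs(P[...,1]+.1)<.2)]
        if len(q): a=q[:,:2]@u;b=q[:,:2]@v; print(t,len(q),"u",np.percentile(a,[3,50,97]).round(4),"v",np.percentile(b,[3,50,97]).round(4),"mid",(a.min()+a.max())/2)
save(c,sys.argv[1]);s=sensors.observe();print(s["tcp_pos"],s["eef_rot"],s["qd"].round(2))
E
python3 al.py pics/w5.npz
```

```text
marktop 61 u [-0.0169 -0.0129 -0.0089] v [0.4519 0.4548 0.4576] mid -0.012893142346945833
yel 135 u [-0.0166 -0.013  -0.0093] v [0.4605 0.4666 0.4727] mid -0.01299327464365687
lever 715 u [-0.063  -0.0557 -0.0491] v [0.4488 0.4682 0.4863] mid -0.056231155317777184
knob 499 u [-0.0674 -0.0585 -0.0505] v [0.4341 0.4426 0.4502] mid -0.05933943298915843
marktop 62 u [-0.0167 -0.0127 -0.0088] v [0.4518 0.4547 0.4575] mid -0.03891361167674555
yel 135 u [-0.0165 -0.0128 -0.0092] v [0.4604 0.4665 0.4726] mid -0.013561057477573434
lever 708 u [-0.0629 -0.0556 -0.049 ] v [0.4493 0.4689 0.4862] mid -0.05604929139107087
knob 504 u [-0.0672 -0.0584 -0.0505] v [0.4341 0.4426 0.4502] mid -0.0591898009122443
[ 0.3811146 -0.0380653  0.2479154] [-1.79980993e+02  9.54691819e-02 -5.66107555e+00] [ 0.07  0.02 -0.06 -0.04  0.16 -0.1 ]
```

View pics/w5.png

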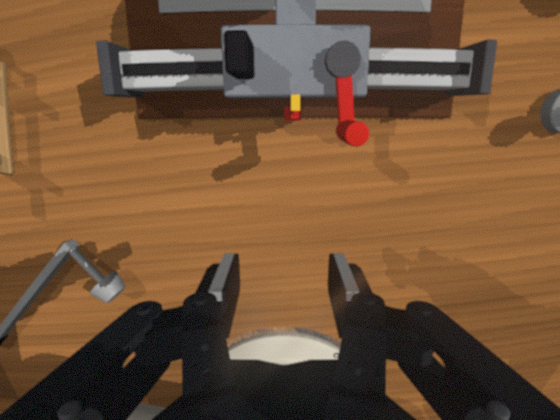

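The pointer (295,102) is right over the marker (293,113), within 0.3 mm. The knob is at (356,133), so now I lock the lever.

```bash
python3 - <<'E'
from h import *
p=piv+.062*u;print(p,knob(1.445,p))
print(go(*knob(1.445,p),.185,1.8),go(*knob(1.445,p),.116,1.8))
E
```

```text
[ 0.4947094 -0.0982728] [ 0.43474007 -0.10018999]
(array([59.6, 56.6, 62.8]), -0.13) (array([ 59.7,  56.6, 131.8]), -0.13)
```

Emit:
send_rows:
  motion: "45 60 57 30 -0.13;45 60 57 60 -0.13;45 60 57 60 -0.13;45 60 57 105 -0.13;45 60 57 131 -0.13;45 60 57 131 -0.13;26 60 57 131 -0.13;26 60 57 131 -0.13"

```text
t: 9.3
tcp_pos: [0.4356, -0.101, 0.1194]
eef_rot: [180.0, -0.1, 1.8]
ft_force: [-0.3, -0.7, -0.5]
opening: 0.026
grasp_force: 0.0
```

```bash
python3 arc.py 1.445 .6 7 .0058 .0617; python3 -c "
from h import *
s=sensors.observe();print(s['tcp_pos'],s['eef_rot'],s['opening'],s['ft_force'])"
```

```text
1.44 [-1. -1.] -0.0
1.3 [-0.  8.] -0.14
1.16 [ 2. 16.] -0.28
1.02 [ 4. 24.] -0.42
0.88 [ 8. 31.] -0.56
0.74 [14. 38.] -0.7
0.6 [19. 44.] -0.84
[ 0.43560766 -0.10098936  0.11937037] [ 1.79950139e+02 -9.82789938e-02  1.78292672e+00] 0.02600050631019582 [-0.31337701 -0.702781   -0.51342225]
```

Emit:
send_rows:
  motion: "26 0 8 1 -0.14;26 2 16 2 -0.28;26 4 24 2 -0.42;26 8 31 2 -0.56;26 13 38 2 -0.7;26 19 44 2 -0.84;26 19 44 2 -0.84"

```text
t: 10.0
tcp_pos: [0.4561, -0.145, 0.1171]
eef_rot: [179.9, -0.0, 50.0]
ft_force: [0.5, 0.6, 0.2]
opening: 0.0257
grasp_force: 0.0
```

```bash
python3 arc.py .6 -.06 6 .0058 .0617; python3 -c "
from h import *
s=sensors.observe();print(s['tcp_pos'],s['eef_rot'],s['opening'],s['ft_force'])"
```

```text
0.6 [ 1. -0.] -0.0
0.47 [1. 8.] -0.14
0.34 [ 3. 16.] -0.27
0.2 [ 5. 23.] -0.4
0.07 [ 9. 30.] -0.53
-0.06 [13. 37.] -0.66
[ 0.45611113 -0.14497523  0.11714496] [ 1.79876799e+02 -1.98885838e-02  5.00362786e+01] 0.025713568205960664 [0.48362697 0.63252616 0.23929067]
```

Emit:
send_rows:
  motion: "26 1 8 0 -0.14;26 3 16 0 -0.27;26 5 23 0 -0.4;26 9 30 0 -0.53;26 12 35 0 -0.6;26 12 37 0 -0.6;26 12 37 0 -0.6"

```text
t: 10.7
tcp_pos: [0.4914, -0.1589, 0.1163]
eef_rot: [179.9, 0.0, 84.0]
ft_force: [-0.3, -0.1, 1.3]
opening: 0.0259
grasp_force: 0.0
```

```bash
python3 - <<'E'
from h import *
s=sensors.observe();print(s['tcp_pos'],s['eef_rot'],s['opening'],s['ft_force'],knob(0,piv+.062*u))
c=cam("side");P=cloud(c);hsv=cv2.cvtColor(c[0],cv2.COLOR_RGB2HSV)
E
```

```text
[ 0.49136285 -0.15891695  0.11632741] [1.79948801e+02 1.87800612e-02 8.39927676e+01] 0.02587185006573131 [-0.27478462 -0.13605114  1.27522947] [ 0.4890874 -0.1580088]
```

Emit:
send_rows:
  motion: "26 0 1.5 0 0;26 0 3 0 0;26 0 3 0 0"

```text
t: 11.05
tcp_pos: [0.4926, -0.159, 0.1158]
eef_rot: [-179.8, 0.0, 84.2]
ft_force: [-16.5, 1.0, 10.4]
opening: 0.0257
grasp_force: 8.4
```

Emit:
send_rows:
  motion: "26 0 0 0 0;40 0 0 0 0;40 0 0 0 0;40 0 0 -40 0;40 0 0 -90 0;40 0 0 -140 0;40 0 0 -180 0;40 0 0 -180 0"

```text
t: 11.85
tcp_pos: [0.4954, -0.1597, 0.3015]
eef_rot: [179.5, 0.2, 84.2]
ft_force: [0.3, 0.1, -1.7]
opening: 0.0401
grasp_force: 0.0
```

```bash
python3 al.py pics/w6.npz; python3 w.py pics/w6.npz|grep rim;python3 - <<'E'
from h import *
print(go(.50,.337,.30,-15.4), go(.45,.28,.32,-15.4))
c=cam("side");save(c,"pics/s6.npz");P=cloud(c)
E
```

```text
marktop 23 u [-0.0162 -0.013  -0.0086] v [0.4521 0.4536 0.4552] mid -0.012454029064800684
yel 96 u [-0.0165 -0.0126 -0.0094] v [0.4609 0.4665 0.4729] mid -0.012928315317964295
lever 372 u [-0.1031 -0.0844 -0.0682] v [0.4958 0.5014 0.507 ] mid -0.0856699960781372
knob 279 u [-0.1206 -0.1113 -0.1035] v [0.493  0.5009 0.5087] mid -0.11239683568453901
marktop 19 u [-0.0168 -0.0139 -0.0095] v [0.4525 0.4538 0.4551] mid -0.013183050154012173
yel 108 u [-0.0168 -0.0131 -0.0092] v [0.4605 0.4666 0.4727] mid -0.012977467952645582
lever 387 u [-0.1033 -0.0854 -0.0685] v [0.4958 0.5014 0.507 ] mid -0.08591500954264653
knob 291 u [-0.1205 -0.1113 -0.1034] v [0.493  0.5008 0.5087] mid -0.11232941360949228
[ 0.49438946 -0.15927199  0.29638109] [1.79910615e+02 3.35129568e-02 8.42371226e+01] [ 0.08  1.01  2.41  0.   -0.55 -0.15]
rim 2960 [ 0.60706752 -0.06992707] 0.051415355182776276
(array([494.3, -44.2,  -4. ]), 1.739) (array([432.6, -88.2, -24. ]), 1.739)
```

```bash
python3 - <<'E'
from h import *
print(go(.42,.358,.28,-15))
E
```

```text
(array([ 507.1, -125.6,   15.3]), 1.732)
```

Emit:
send_rows:
  motion: "60 507 -126 10 1.73;60 507 -126 10 1.73;60 507 -126 10 1.73;60 507 -126 10 1.73;60 507 -126 10 1.73;60 507 -126 10 1.73;60 507 -126 10 1.73;60 507 -126 10 1.73"

```text
t: 12.8
tcp_pos: [0.4467, 0.1768, 0.288]
eef_rot: [-180.0, 0.1, 25.9]
ft_force: [1.3, 0.4, -0.0]
opening: 0.06
grasp_force: 0.0
```

```bash
python3 - <<'E'
from h import *
print(sensors.observe()["joints"].round(1),go(.42,.358,.28,-15))
E
```

```text
[12.4 -3.5 88.5 -0.  95.1 76.5] (array([  55.3, -174.6,    7.9]), 0.714)
```

Emit:
send_rows:
  motion: "60 55 -174 5 0.71;60 55 -174 5 0.71;60 55 -174 5 0.71;60 55 -174 5 0.71;60 55 -174 5 0.71;60 55 -174 5 0.71;60 55 -174 5 0.71;60 55 -174 5 0.71"

```text
t: 13.6
tcp_pos: [0.4198, 0.3554, 0.2834]
eef_rot: [179.9, 0.1, -14.3]
ft_force: [0.5, 0.2, 0.1]
opening: 0.0598
grasp_force: 0.0
```

```bash
python3 - <<'E'
from h import *
c=cam("wrist");save(c,"pics/w7.npz");P=cloud(c);s=sensors.observe();print(s["tcp_pos"],s["eef_rot"])
reg=(P[...,0]>.38)&(P[...,0]<.62)&(P[...,1]>.27)&(P[...,1]<.41)
def f(lo,hi):
    q=P[reg&(P[...,2]>lo)&(P[...,2]<hi)];q2=np.ascontiguousarray(q[:,:2],np.float32);print(lo,len(q),q.min(0).round(3),q.max(0).round(3),cv2.minAreaRect(q2),cv2.fitLine(q2,cv2.DIST_HUBER,0,.01,.01).ravel().round(4))
f(.089,.0975);f(.1,.113);f(.004,.012);f(.03,.06)
E
```

```text
[0.41995175 0.35525525 0.28368194] [ 1.79957563e+02  3.78647522e-02 -1.43660190e+01]
0.089 2409 [0.398 0.304 0.089] [0.582 0.372 0.097] ((0.48970580101013184, 0.33931124210357666), (0.04895658791065216, 0.18912047147750854), 76.12174987792969) [ 0.9663 -0.2573  0.4936  0.3385]
0.1 543 [0.435 0.3   0.1  ] [0.554 0.376 0.111] ((0.49440187215805054, 0.33797264099121094), (0.05045453831553459, 0.11025393754243851), 75.87533569335938) [0.9998 0.0175 0.5048 0.3395]
0.004 3350 [0.411 0.287 0.004] [0.57  0.391 0.012] ((0.48292726278305054, 0.3405623733997345), (0.07084013521671295, 0.1647796481847763), 75.95897674560547) [ 0.7196 -0.6944  0.4919  0.3403]
0.03 426 [0.445 0.301 0.031] [0.592 0.372 0.058] ((0.5210556387901306, 0.3310701251029968), (0.04887320101261139, 0.14357204735279083), 75.69898986816406) [ 0.9764 -0.2158  0.5452  0.3218]
```

View pics/w7.png

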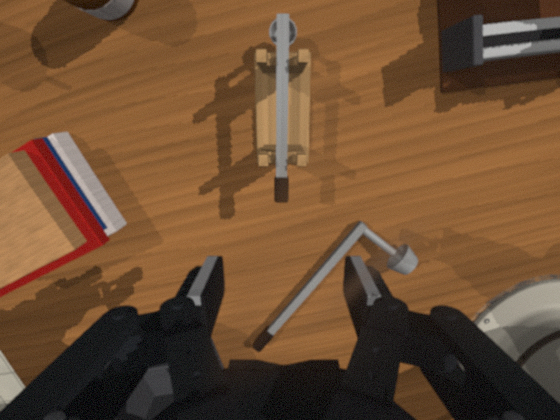

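The ladle lies on its rest from stem (283,20) to black end (281,190). The large decoy is well clear of the approach.

```bash
python3 - <<'E'
from h import *
print(go(.4935,.3385,.13,-14.6),go(.4935,.3385,.071,-14.6))
E
```

```text
(array([ 75.5,  -2.1, 153.6]), 0.004) (array([ 75.5,  -2.2, 212.6]), 0.004)
```

Emit:
send_rows:
  motion: "60 76 -2 40 0;60 76 -2 90 0;60 76 -2 130 0;60 76 -2 150 0;60 76 -2 150 0;60 76 -2 185 0;60 76 -2 212 0;60 76 -2 212 0"

```text
t: 14.45
tcp_pos: [0.4932, 0.3381, 0.0711]
eef_rot: [179.9, 0.1, -14.4]
ft_force: [-1.2, -0.3, 0.5]
opening: 0.0601
grasp_force: 0.0
```

```bash
python3 - <<'E'
from h import *
s=sensors.observe();print(s["tcp_pos"],s["eef_rot"],s["ft_force"],go(.4935,.3385,.071,-14.6))
E
```

```text
[0.4931933  0.33805691 0.07114822] [ 1.79880598e+02  1.33361751e-01 -1.44086781e+01] [-1.20087556 -0.28830879  0.54524935] (array([ 0.2, -0.5,  0.1]), 0.003)
```

Close, then lift.

Emit:
send_rows:
  motion: "6 0 0 0 0;6 0 0 0 0;6 0 0 0 0;6 0 0 0 0;6 0 0 0 0;6 0 0 -15 0;6 0 0 -40 0;6 0 0 -70 0"

```text
t: 15.25
tcp_pos: [0.4937, 0.3385, 0.1437]
eef_rot: [180.0, 0.0, -14.4]
ft_force: [1.0, 0.0, -0.2]
opening: 0.0104
grasp_force: 58.9
```

```bash
python3 - <<'E'
from h import *
s=sensors.observe();print(s["tcp_pos"],s["eef_rot"],s["ft_force"],s["opening"],s["grasp_force"])
a=np.radians(-14.6);b=np.array([np.cos(a),np.sin(a)])
rim=np.array([.607,-.0699]);off=np.array([.4900,.3393])+.085*b-np.array([.4932,.3381]) # tip minus tcp
print(off,rim-off); t=rim-off
# tip z = tcp z + .0145 -.062 -> world
print(go(*t,.24,s["eef_rot"][2]),go(*t,.183,s["eef_rot"][2]))
E
```

```text
[0.49372396 0.33847393 0.14372774] [ 1.79965073e+02  3.28370355e-02 -1.44226664e+01] [ 1.01225528  0.02253813 -0.23150096] 0.010419657974082178 58.88660430908203
[ 0.07905528 -0.0202259 ] [ 0.52794472 -0.0496741 ]
(array([129.8, 367.5, -96.1]), -0.0) (array([129.8, 367.4, -39.1]), -0.0)
```

Emit:
send_rows:
  motion: "6 0 0 -45 0;6 0 0 -90 0;6 15 40 -100 0;6 30 85 -100 0;6 47 130 -100 0;6 63 175 -100 0;6 80 220 -100 0;6 95 265 -100 0"

```text
t: 16.05
tcp_pos: [0.5198, 0.0564, 0.2438]
eef_rot: [-180.0, -0.1, -14.4]
ft_force: [1.2, -0.3, -0.2]
opening: 0.0106
grasp_force: 58.9
```

```bash
python3 - <<'E'
from h import *
s=sensors.observe();print(s["tcp_pos"],s["eef_rot"],s["opening"],s["grasp_force"])
print(go(.528,-.0497,.245,s["eef_rot"][2]))
E
```

```text
[0.51976539 0.05644429 0.24383055] [-1.79988611e+02 -8.21096909e-02 -1.44211789e+01] 0.010564494217538658 58.94549310207367
(array([ 34.4, 100.7,  -1.1]), -0.0)
```

Emit:
send_rows:
  motion: "6 17 50 0 0;6 34 90 0 0;6 34 101 0 0;6 34 101 0 0;6 34 101 0 0;6 34 101 0 0"

```text
t: 16.65
tcp_pos: [0.5277, -0.0468, 0.2428]
eef_rot: [-180.0, -0.0, -14.4]
ft_force: [-0.3, 0.4, -1.3]
opening: 0.0103
grasp_force: 59.0
```

```bash
python3 - <<'E'
from h import *
s=sensors.observe();print(s["tcp_pos"],s["eef_rot"],s["ft_force"])
c=cam("wrist");P=cloud(c);cv2.imwrite("pics/w8.png",c[0][...,::-1])
c=cam("scene");P=cloud(c);cv2.imwrite("pics/c8.png",cv2.resize(c[0][170:290,190:350,::-1],(640,480)))
E
```

```text
[ 0.52774877 -0.04680758  0.24280293] [-1.79990009e+02 -2.51228596e-02 -1.43587067e+01] [-0.27428488  0.36494683 -1.25219129]
```

View pics/w8.png

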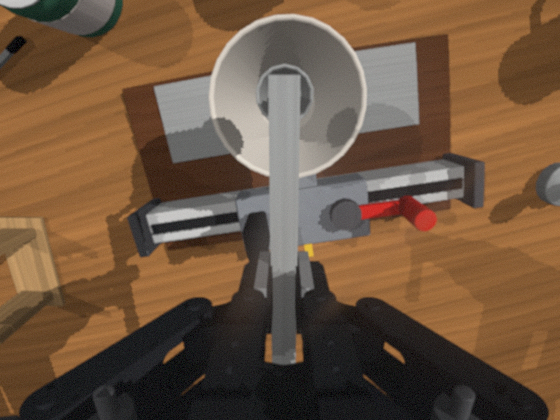

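The ladle stem end (285,80) hangs over the dripper centre (288,97), and the lever is locked. Next: dip, hold and lift.

Emit:
send_rows:
  motion: "6 0 2 20 0;6 0 2 45 0;6 0 2 65 0;6 0 2 65 0;6 0 2 65 0;6 0 2 65 0;6 0 2 65 0;6 0 2 65 0"

```text
t: 17.55
tcp_pos: [0.5275, -0.0499, 0.178]
eef_rot: [180.0, -0.1, -14.4]
ft_force: [0.2, -0.2, -1.1]
opening: 0.0107
grasp_force: 59.0
```

Emit:
send_rows:
  motion: "6 0 0 0 0;6 0 0 -30 0;6 0 0 -66 0;6 0 0 -66 0;6 -17 -50 -66 0;6 -34 -100 -66 0;6 -50 -145 -66 0;6 -66 -190 -66 0"

```text
t: 18.35
tcp_pos: [0.5103, 0.1511, 0.2432]
eef_rot: [180.0, -0.0, -14.5]
ft_force: [1.2, 0.3, -1.3]
opening: 0.0104
grasp_force: 59.0
```

```bash
python3 - <<'E'
from h import *
s=sensors.observe();print(s["tcp_pos"],s["eef_rot"],s["opening"],s["grasp_force"])
print(go(.4937,.3383,.245,-14.42),go(.4937,.3383,.145,-14.42))
E
```

```text
[0.51026846 0.15111826 0.2431687 ] [ 1.79998385e+02 -1.09257263e-02 -1.44652600e+01] 0.010414133592486503 59.03130769729614
(array([ -62.8, -177.1,   -1.8]), -0.001) (array([ -62.8, -177.1,   98.2]), -0.001)
```

Emit:
send_rows:
  motion: "6 -16 -48 0 0;6 -32 -92 0 0;6 -48 -135 0 0;6 -63 -172 0 0;6 -63 -177 0 0;6 -63 -177 0 0;6 -63 -177 50 0;6 -63 -177 98 0"

```text
t: 19.15
tcp_pos: [0.4946, 0.3354, 0.1448]
eef_rot: [-179.9, -0.1, -14.5]
ft_force: [0.6, 0.5, -2.8]
opening: 0.0103
grasp_force: 59.1
```

```bash
python3 - <<'E'
from h import *
s=sensors.observe();print(s["tcp_pos"],s["eef_rot"],s["opening"])
print(go(.4937,.3383,.0725,-14.42))
E
```

```text
[0.49460549 0.33540245 0.1448259 ] [-1.79921913e+02 -1.25096555e-01 -1.44931727e+01] 0.010348346615161907
(array([-1.8, -2.5, 72.3]), -0.001)
```

Emit:
send_rows:
  motion: "6 0 -1 0 0;6 0 -1 20 0;6 0 -1 40 0;6 0 -1 58 0;6 0 -1 68 0;6 0 -1 72 0;6 0 -1 72 0"

```text
t: 19.85
tcp_pos: [0.4949, 0.3374, 0.0747]
eef_rot: [-180.0, -0.1, -14.5]
ft_force: [-0.3, -0.6, -1.2]
opening: 0.0104
grasp_force: 59.1
```

Emit:
send_rows:
  motion: "6 0 0 1.5 0;6 0 0 2 0;6 0 0 2 0"

```text
t: 20.15
tcp_pos: [0.4951, 0.3376, 0.0741]
eef_rot: [-179.9, -0.1, -14.4]
ft_force: [-5.8, -4.9, 19.9]
opening: 0.0104
grasp_force: 61.6
```

```bash
python3 - <<'E'
from h import *
c=cam("side");save(c,"pics/s9.npz");cv2.imwrite("pics/s9c.png",cv2.resize(c[0][270:365,195:325,::-1],(780,570),interpolation=cv2.INTER_CUBIC))
P=cloud(c)[280:350,205:312]
q=P[(P[...,2]>.087)&(P[...,2]<.1)];print(len(q))
P0=cloud(load("pics/side0.npz"))
for x0 in(.40,.41,.42,.56,.57,.58):
  for n,PP in(("before",P0[280:350,205:312]),("now",P)):
    m=(PP[...,0]>x0)&(PP[...,0]<x0+.01)&(PP[...,2]>.06)&(PP[...,1]>.28)&(PP[...,1]<.4);print(x0,n,m.sum(),np.percentile(PP[m][:,2],90).round(4) if m.sum() else 0,PP[m][:,1].mean().round(4))
E
```

```text
561
0.4 before 34 0.0967 0.367
0.4 now 33 0.0966 0.3662
0.41 before 42 0.0965 0.3646
0.41 now 42 0.0959 0.3634
0.42 before 36 0.0952 0.3618
0.42 now 39 0.0957 0.3608
0.56 before 30 0.0937 0.3229
0.56 now 29 0.0943 0.3231
0.57 before 56 0.0933 0.3201
0.57 now 51 0.093 0.3196
0.58 before 9 0.0928 0.3188
0.58 now 14 0.0918 0.3184
```

View pics/s9c.png

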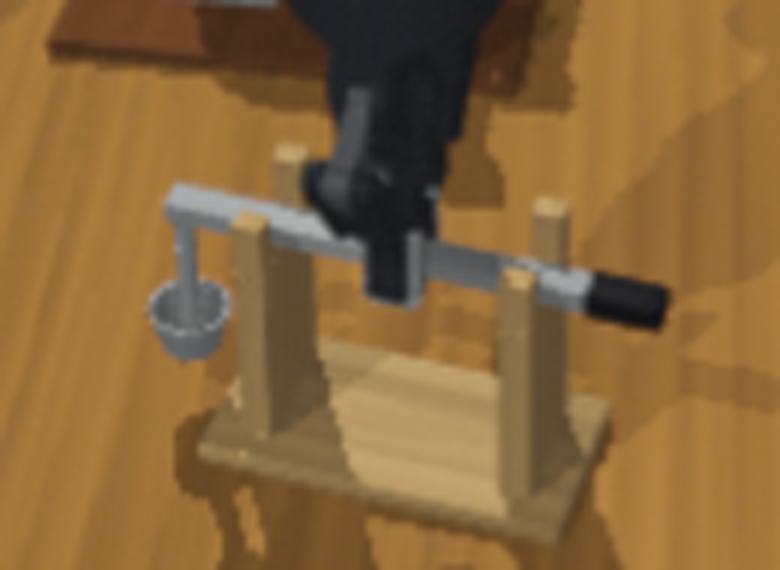

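The bar is back between the prongs at its original height. Next: open and retreat straight up.

Emit:
send_rows:
  motion: "6 0 0 -1.5 0;60 0 0 -1.5 0;60 0 0 -1.5 0;60 0 0 -1.5 0;60 0 0 -1.5 0;60 0 0 -40 0;60 0 0 -85 0;60 0 0 -130 0"

```text
t: 21.0
tcp_pos: [0.4938, 0.3373, 0.2026]
eef_rot: [180.0, 0.0, -14.4]
ft_force: [1.4, 0.5, -0.9]
opening: 0.06
grasp_force: 0.0
```

Emit:
send_rows:
  motion: "60 0 0 -40 0;60 0 0 -60 0;60 -75 0 -60 0;60 -75 0 -60 0;60 -75 0 -60 0;60 -75 0 -60 0"

```text
t: 21.6
tcp_pos: [0.4213, 0.3563, 0.2615]
eef_rot: [-180.0, -0.0, -14.4]
ft_force: [0.0, -0.1, 0.2]
opening: 0.0601
grasp_force: 0.0
```

```bash
python3 - <<'E'
from h import *
c=cam("wrist");save(c,"pics/w10.npz");P=cloud(c);s=sensors.observe();print(s["t"],s["tcp_pos"])
reg=(P[...,0]>.38)&(P[...,0]<.62)&(P[...,1]>.27)&(P[...,1]<.41)
for lo,hi in((.089,.0975),(.1,.113)):
    q=P[reg&(P[...,2]>lo)&(P[...,2]<hi)];q2=np.ascontiguousarray(q[:,:2],np.float32);print(len(q),np.median(q[:,2]),q.max(0),cv2.minAreaRect(q2),cv2.fitLine(q2,cv2.DIST_HUBER,0,.01,.01).ravel().round(4))
c=cam("side");P=cloud(c);P0=cloud(load("pics/side0.npz"))
for x0 in(.40,.42,.56,.58):
  for PP in(P0[280:350,205:312],P[280:350,205:312]):
    m=(PP[...,0]>x0)&(PP[...,0]<x0+.01)&(PP[...,2]>.06)&(PP[...,1]>.28)&(PP[...,1]<.4);print(x0,m.sum(),np.percentile(PP[m][:,2],90).round(4))
hsv=cv2.cvtColor(c[0],cv2.COLOR_RGB2HSV);H,S,V=[hsv[...,i].astype(int) for i in range(3)]
red=((H<8)|(H>172))&(S>150)&(V>80); yel=(H>20)&(H<35)&(S>150)&(V>120)
for t,m,lo,hi in(("red",red,.012,.085),("yel",yel,.07,.102),("knob",red,.112,.15)):
    q=P[m&(P[...,2]>lo)&(P[...,2]<hi)&(P[...,0]>.43)&(P[...,0]<.53)&(abs(P[...,1]+.1)<.1)]
    a=q[:,:2]@u;b=q[:,:2]@v; print(t,np.percentile(a,[3,50,97]).round(4),np.median(b).round(4))
E
```

```text
21.65 [0.42182137 0.35615128 0.26127413]
2618 0.09408894224318479 [0.58288559 0.37291631 0.09748897] ((0.49056750535964966, 0.33959075808525085), (0.04933861270546913, 0.18902969360351562), 75.0301284790039) [ 0.9674 -0.2533  0.495   0.3376]
644 0.10786549373597351 [0.5539577  0.37551009 0.11017478] ((0.4940260052680969, 0.3377157747745514), (0.05043686181306839, 0.11103888601064682), 75.80986785888672) [0.9961 0.088  0.5358 0.3408]
0.4 34 0.0967
0.4 34 0.0958
0.42 36 0.0952
0.42 39 0.0957
0.56 30 0.0937
0.56 29 0.0949
0.58 9 0.0928
0.58 13 0.0924Traceback (most recent call last):
  File "<stdin>", line 14, in <module>
    return _quantile_unchecked(
        a, q, axis, out, overwrite_input, method, keepdims, weights)
    return _ureduce(a,
                    func=_quantile_ureduce_func,
    ...<5 lines>...
                    overwrite_input=overwrite_input,
                    method=method)
    r = func(a, **kwargs)
    result = _quantile(arr,
                       quantiles=q,
    ...<2 lines>...
                       out=out,
                       weights=wgt)
    slices_having_nans = np.isnan(arr[-1, ...])
                                  ~~~^^^^^^^^^
IndexError: index -1 is out of bounds for axis 0 with size 0
```

```bash
python3 -c "
from h import *
print(job.close_job())"
```

```text
the job is handed in; nothing more can be done
None
```

I've handed the job in at about 22 s of the 72 s; no verdict came back. My measurements show the pointer within about 1 mm of the marker with the lever locked. The ladle cup was dipped about 32 mm below the dripper rim, near its middle, and the ladle is back across its rest. I last checked the pointer just after locking the lever and didn't measure the other items on the counter, but the arm felt no unexpected contact.

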